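Find the concealed catch of the reel's power box and reset its breaker

TASK

The cable reel's breaker has tripped. Feel along the flat strip on top of the power box for the concealed push catch (it is one of the four look-alike flush plates; the other three are dead blanks) and press it so that the flap springs open, then push the tripped breaker button inside, the one that stands taller than its two neighbours, fully home and leave the flap open. Use the fingertips only: pick nothing up, and leave the loose things where they lie.

Things in the scene. Friction and masses are not known exactly. Their poses are not given: they have to be found in the camera images.
- power_box: grey steel box fixed to the bench, spanning (its own frame, mm) x -150 to 220, y -125 to 145, z 0 to 80; origin on the bench, x away from the robot, y to its left, z up, yaw within 0.25 rad. Its flat top holds a flush flap and, left of it, a strip (y 70 to 145) with four plates in recesses. Socket, meter and rubber cap stand up to 22 mm above the top at x 140 to 205
- recess1 (a point): mouth, level with the box top, of the plate recess nearest the robot, at box (-81, 107, 80) mm. Each recess is 44 mm (box x) by 38 mm (y) and holds a plate 41 by 35 mm, its top 1.5 mm below the strip, same grey as the box. One of the four (it differs from start to start, they look alike) is the catch's push plate; the other three are rigid blanks
- recess2 (a point): mouth of the second plate recess, at box (-27, 107, 80) mm
- recess3 (a point): mouth of the third plate recess, at box (27, 107, 80) mm
- recess4 (a point): mouth of the plate recess farthest from the robot, at box (81, 107, 80) mm
- catch (a joint): how far the catch's push plate is pressed down, m: 0 at rest, 0.006 fully down. It starts to move at about 2 N and takes about 5 N to go fully down; beyond about 0.004 the flap is released. It springs back when let go, and the flap then stays free
- flap (a joint): opening angle of the flap, rad: 0 shut and latched, 2.2 fully open. Once released a gas spring swings it up and over to the robot's right in about 2 s and keeps it open, unless something above is in its way; it pushes with a few N
- flap_edge (a point): middle of the flap's free edge, on its upper face. The flap is 236 mm (box x) by 166 mm, flush with the box top when shut, hinged along its right edge at box y -100, free edge at y 68. Under it is a well (x -120 to 120, y -100 to 70) with a flat floor at z 50 mm; breakers stand in it, and a fuse block and relays (up to z 68) at y -70 to -40
- breaker_top (a point): centre of the top of the tripped breaker's button, in the well under the flap: black, round, 14 mm across, upright, in a steel collar 22 mm across and 3 mm high. It stands 14 mm above its collar (box z 67 mm); its two neighbours look the same but stand 4 mm above theirs. The three are in a row at box y 18, x -55, 0 and 55 mm, the tripped one in any of these places
- breaker (a joint): how far the tripped breaker's button is pushed in, m: 0 tripped, 0.010 fully home. It moves at about 3 N against friction and stays where it is left
- wheel_a: spare crawler wheel, black rubber tyre on a steel disc, 100 mm across and 30 mm thick, lying flat on the bench to the left of the power box; origin at the centre of its underside
- wheel_b: second spare crawler wheel, as wheel_a, lying flat on the bench to the left of the power box, farther from the robot; origin at the centre of its underside
- screwdriver: loose screwdriver lying on the bench to the right of the power box (the open flap stands over it); origin on the bench under its middle
- wrench: loose open spanner lying on the bench to the right of the power box, beyond the screwdriver; origin on the bench under its middle
- marker_can: loose white spray can, 66 mm across, 190 mm tall, standing far to the left; origin at the centre of its underside
- tape: loose tape measure, black block 72 x 72 x 36 mm, far to the right; origin at the centre of its underside
- socket_cap: loose black rubber cap, 38 mm across and 22 mm tall, standing on the far end of the power box's top; origin at the centre of its underside

How it is judged:
By the outcome, as a careful person would: the job done as asked, in the order asked, and still so for the second after the job is handed in, with the robot touching nothing.
It also fails if it takes over 48 s, if anything falls off the work surface, if the arm or the gripper's body presses on something with over 40 N, if the wrist force passes 120 N, or if a joint passes its speed limit or range.

ROBOT

A 6-joint arm with a two-finger parallel gripper is mounted at the origin on the work surface. World frame = base frame: x ahead of the robot, y to its left, z up, the work surface at z = 0. Lengths are in m, angles in degrees, forces in N, time in s.
With the tool pointing down it reaches from about 0.35 to 0.875 m from the base axis. Payload 4.2 kg.
Tool frame: the origin (TCP) lies midway between the tips of the shut fingers; the grasp point (between the pads) lies 19 mm behind it; z points along the fingers, y is the direction in which the jaws open and shut (so a half turn about z gives the same grasp; the last joint's range is limited). The gripper opens to 87 mm and grips with 3 to 60 N. Pads are 19 mm wide; open, the fingers measure 117 mm over their backs; the gripper's body (75 mm by 190 mm) begins 51 mm behind the grasp point.
Start: joints at [78.816, 22.042, 0.453, 0, -68.411, -14.817], TCP at [0.274, 0.562, 0.189] pointing down, gripper open.
Joint ranges: [-179.83, 179.83], [-69.29, 118.12], [-61.27, 80.66], [-181.25, 117.63], [-171.15, -9.14], [-177.46, 177.46]. Speed limits (degrees/s): [159.86, 159.86, 180, 180, 180, 180].

INTERFACE

Orientations are given as a 3x3 rotation matrix whose columns are the frame's x, y, z axes.
In Python, from station import r gives the robot as it stands.
- The arm moves only by the tool play_rows, never from a script. Its argument "commands" is a list that holds one entry, the list of rows, each a list of 7 numbers: the shift along the world's x, y, z in m, then the turn, a rotation vector about the world's x, y, z in rad, then the closure, from 0 (fully open) to 1 (shut). A call has 1 to 5 rows; each row is the pose to reach, as a shift and turn from the pose commanded when the call began; what a row does not reach only later rows make up. A row lasts 1/10 s, in which the tool goes at most 50 mm and 8.59 degrees, less where a joint would pass 70% of its speed; a pose out of reach is approached as far as the arm can. A call with a gripper value outside its range is refused whole. The fingers move at their own pace and stop on an object; the grip force is fixed at half the most. Time passes only in rows, so rows that repeat a pose let the fingers close. It gives the time, the measured TCP pose, the force and the opening at its end, in the units of the state.
- r.sense(): the state, without advancing time (a new reading comes with each control period).
- r.capture(name): name is "side" or "top"; returns a dict with "image" (480x640x3 uint8, red, green, blue), "range_z" (480x640 float32, m along the optical axis (not along the pixel's ray), 0 where there is no reading), "intrinsics" (3x3 intrinsics, pixels), "k1" (the pictures are not rectified: a ray, as slopes to the right and down, at radius r is drawn at 1 + k1 r^2 times it, then the intrinsics apply), "extrinsics" (4x4, takes a point from camera to world coordinates). Camera axes: x right, y up, looking along -z (the intrinsics and any distortion apply to the point x, -y, -z); pixel columns grow to the right and rows downward; lengths in m; the calibration is good to about 2 mm. A picture is of the moment at which its call begins.
- r.finish_job(): hands the job in, once; it reports no verdict.
The state is a dict: "time_s": time; "joints": joint angles; "joint_velocities": joint speeds; "effort": joint torques, N m; "tcp_pos": TCP position; "ee_rot": TCP orientation; "wrist_force": force on the tool from outside, world axes, zero at the start; "moment": the same for the moment, N m; "gripper_width": opening from 0.0 (shut) to 1.0 (fully open).
Only numpy, scipy, OpenCV 4.12 (cv2) and the standard library are available. Lean on these libraries where they do the work, as an engineer would, in place of code of your own. Each camera call takes 0.05 s, during which the arm holds its last target. There are 200 camera calls.

## Working session

There is one attempt and no reset: what is moved stays moved. The work goes in short steps, Python scripts to look and compute and a tool call to move; the robot and the scene stay as the last step left them, time stands still between calls to the robot, and variables do not carry over. Pictures are saved under pics/ and viewed, about 8 in all and at most 12, crops included, and the job is handed in when it is done.

Besides the shell and the picture viewer there is one more tool, called as name(argument=value, ...) on one line, values as JSON. play_rows: Moves the arm, as the interface text tells. Its arguments: {"type":"object","properties":{"commands":{"type":"array","items":{"type":"array","items":{"type":"array","items":{"type":"number"}}}}},"required":["commands"]}

```bash
mkdir -p pics; ls; cat > h.py <<'E'
import numpy as np, cv2
from station import r
def cap(n):
    c=r.capture(n); return c
def cloud(c):
    K=np.array(c['intrinsics']);k=float(np.ravel(c['k1'])[0]);d=c['range_z']
    v,u=np.mgrid[:480,:640]
    pd=np.stack([u.ravel(),v.ravel()],1).astype(np.float64)[:,None]
    s=cv2.undistortPoints(pd,K,np.array([k,0,0,0.]))[:,0].reshape(480,640,2)
    P=np.stack([s[...,0]*d,-s[...,1]*d,-d],-1)
    T=np.array(c['extrinsics']); return P@T[:3,:3].T+T[:3,3]
def save(c,n): cv2.imwrite(f'pics/{n}.png',c['image'][...,::-1])
E
python3 - <<'E'
from h import *
for n in('top','side'):
    c=cap(n);save(c,n+'0');W=cloud(c);np.save(n+'.npy',W);np.save(n+'im.npy',c['image'])
    print(n,c['intrinsics'],c['k1'],c['extrinsics'])
    m=(abs(W[...,2]-.08)<.006)&(c['range_z']>0)
    m=cv2.morphologyEx(m.astype(np.uint8),cv2.MORPH_OPEN,np.ones((5,5)))
    k,l,st,ce=cv2.connectedComponentsWithStats(m);i=1+np.argmax(st[1:,4]);p=W[l==i]
    print(st[i],p[:,2].mean(),cv2.minAreaRect(p[:,:2].astype(np.float32)),p.min(0),p.max(0))
print(r.sense())
E
```

```text
pics
top [[574.45307302   0.         319.59707941]
 [  0.         574.45307302 242.24999985]
 [  0.           0.           1.        ]] -0.14445177845573665 [[ 7.72653447e-04  9.92328712e-01 -1.23624958e-01  3.53675117e-01]
 [-9.99894283e-01 -1.02837104e-03 -1.45039796e-02 -2.25716718e-02]
 [-1.45198478e-02  1.23623096e-01  9.92223011e-01  1.59981638e+00]
 [ 0.00000000e+00  0.00000000e+00  0.00000000e+00  1.00000000e+00]]
[337 238  31  46 447] 0.08046795651767577 ((0.48887303471565247, -0.09149624407291412), (0.05622345209121704, 0.13185429573059082), 55.782413482666016) [ 0.434212   -0.12666662  0.0740403 ] [ 0.55452509 -0.04642271  0.08581161]
side [[440.26683816   0.         319.88204746]
 [  0.         440.26683816 246.53995304]
 [  0.           0.           1.        ]] -0.10168481627846664 [[ 0.88484687  0.3569521  -0.29938473  0.21192633]
 [-0.46587921  0.67573885 -0.57125613 -0.67212004]
 [-0.00160518  0.64495132  0.76422197  0.9706567 ]
 [ 0.          0.          0.          1.        ]]
[  256   187   165   120 10111] 0.08002548223666164 ((0.6137742400169373, -0.00629588961
[... 233 characters left out ...]
7748e-02,
       -6.84116221e+01, -1.48155900e+01]), 'joint_velocities': array([ 0.00222095, -0.12214878,  0.22756701,  0.03959251,  0.06388209,
        0.12110527]), 'effort': array([-7.61090123e-04, -3.91687846e+01,  1.87937897e+01,  4.23188835e+00,
        1.35058147e-02, -7.20020216e-05]), 'tcp_pos': array([0.27369709, 0.56121203, 0.18765316]), 'ee_rot': array([[ 8.98741279e-01, -4.38478645e-01, -7.69398341e-04],
       [-4.38479305e-01, -8.98739399e-01, -1.84190231e-03],
       [ 1.16146228e-04,  1.99275889e-03, -9.99998008e-01]]), 'wrist_force': array([-0.39531407,  0.512238  ,  0.36230952]), 'moment': array([-0.06611661,  0.00824917,  0.05257304]), 'gripper_width': 1.0003598206183397}
```

View pics/top0.png

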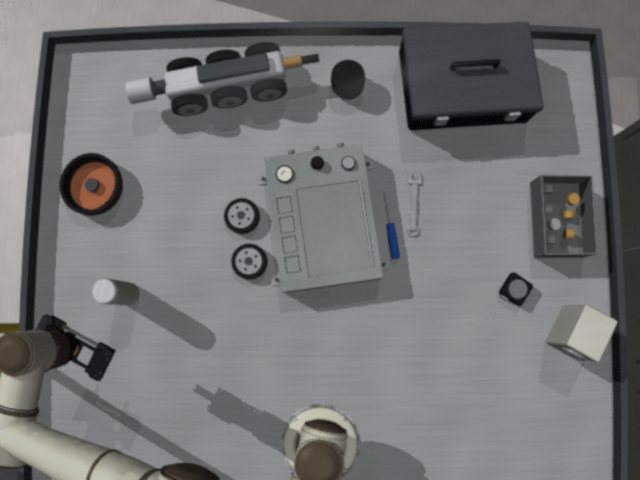

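View pics/side0.png

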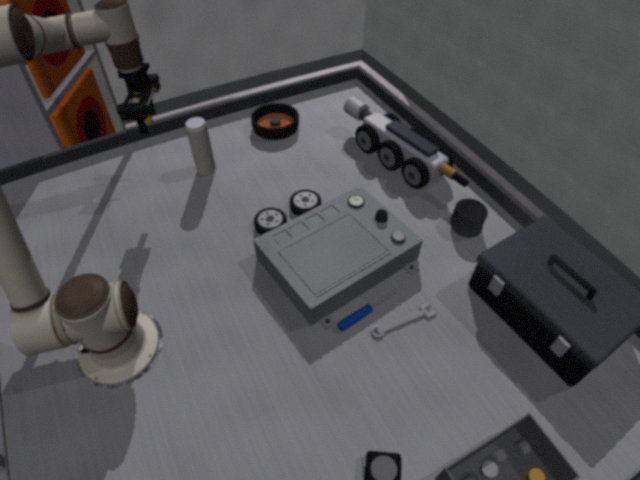

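```bash
cat > b.py <<'E'
import numpy as np
a=np.deg2rad(8.29);R=np.array([[np.cos(a),-np.sin(a)],[np.sin(a),np.cos(a)]])
O=np.array([.6138,-.0063])-R@np.array([.035,.010])
def w(x,y): return R@np.array([x,y])/1+O
E
python3 - <<'E'
from b import *
print('O',O)
for x in(-.081,-.027,.027,.081): print(w(x,.107), np.linalg.norm(w(x,.107)))
for x in(-.055,0,.055): print(w(x,.018))
W=np.load('top.npy')
# top cam check: heights above .074 & the whole box
m=(W[...,2]>.06)&(W[...,2]<.095)&(W[...,0]>.38)&(W[...,0]<.85)&(abs(W[...,1])<.2)
import cv2
p=W[m];print(m.sum(),np.percentile(p,[1,50,99],axis=0),cv2.minAreaRect(p[:,:2].astype(np.float32)))
W=np.load('side.npy')
for x in (-.081,-.027,.027,.081):
  c=w(x,.107);d=np.hypot(W[...,0]-c[0],W[...,1]-c[1])
  print(np.median(W[d<.012][:,2]))
E
```

```text
O [ 0.58060755 -0.02124193]
[0.48502629 0.07296116] 0.4904832631172325
[0.53846204 0.08074707] 0.5444827439856081
[0.59189779 0.08853298] 0.5984823185341954
[0.64533355 0.09631888] 0.652481963504
[ 0.52358694 -0.01136011]
[ 0.57801225 -0.00343001]
[0.63243755 0.00450008]
13321 [[ 0.42633017 -0.15045922  0.07214666]
 [ 0.60747011 -0.00941613  0.08093294]
 [ 0.79895634  0.13684362  0.0905    ]] ((0.6137580275535583, -0.006755262613296509), (0.372475266456604, 0.2715155780315399), 8.132901191711426)
0.0784754542630719
0.07884640323536102
0.07881147211578371
0.07864231116910292
```

play_rows(commands=[[[0.005,-0.035,0.02,0,0,-0.12,1],[0.02,-0.08,0.03,0,0,-0.26,1],[0.04,-0.122,0.03,0,0,-0.4,1],[0.06,-0.164,0.03,0,0,-0.54,1],[0.08,-0.206,0.03,0,0,-0.68,1]]])

```text
time_s: 0.6
tcp_pos: [0.3541, 0.3538, 0.2185]
ee_rot: [[0.419, -0.908, -0.0], [-0.908, -0.419, -0.0], [0.0, 0.0, -1.0]]
wrist_force: [1.1, 0.8, 0.1]
gripper_width: 0.632
```

play_rows(commands=[[[0.02,-0.044,0.0,0,0,-0.1,1],[0.04,-0.088,-0.01,0,0,-0.2,1],[0.06,-0.132,-0.02,0,0,-0.288,1],[0.08,-0.176,-0.03,0,0,-0.288,1],[0.1,-0.22,-0.04,0,0,-0.288,1]]])

```text
time_s: 1.1
tcp_pos: [0.4541, 0.1338, 0.1783]
ee_rot: [[0.149, -0.989, 0.0], [-0.989, -0.149, 0.0], [-0.0, -0.0, -1.0]]
wrist_force: [1.7, 0.9, 0.3]
gripper_width: 0.173
```

play_rows(commands=[[[0.015,-0.03,-0.035,0,0,0,1],[0.03,-0.055,-0.07,0,0,0,1],[0.03,-0.055,-0.08,0,0,0,1],[0.03,-0.055,-0.08,0,0,0,1]]])

```text
time_s: 1.5
tcp_pos: [0.4826, 0.0795, 0.0967]
ee_rot: [[0.147, -0.989, -0.005], [-0.989, -0.147, -0.002], [0.001, 0.005, -1.0]]
wrist_force: [-0.8, -0.0, 0.7]
gripper_width: 0.003
```

```bash
python3 - <<'E'
from h import *
s=r.sense();print(s['tcp_pos'],s['ee_rot'],s['wrist_force'],s['gripper_width'])
c=cap('side');save(c,'s1');im=c['image'][130:350,220:460,::-1]
cv2.imwrite('pics/s1c.png',cv2.resize(im,None,fx=3,fy=2.7*1.0,interpolation=cv2.INTER_CUBIC))
E
```

```text
[0.48263607 0.07950323 0.09668831] [[ 0.14657528 -0.98918902 -0.00455834]
 [-0.98919846 -0.14656684 -0.00213688]
 [ 0.00144567  0.00482231 -0.99998733]] [-0.76755961 -0.00430476  0.71485672] 0.002686130972236213
```

View pics/s1c.png

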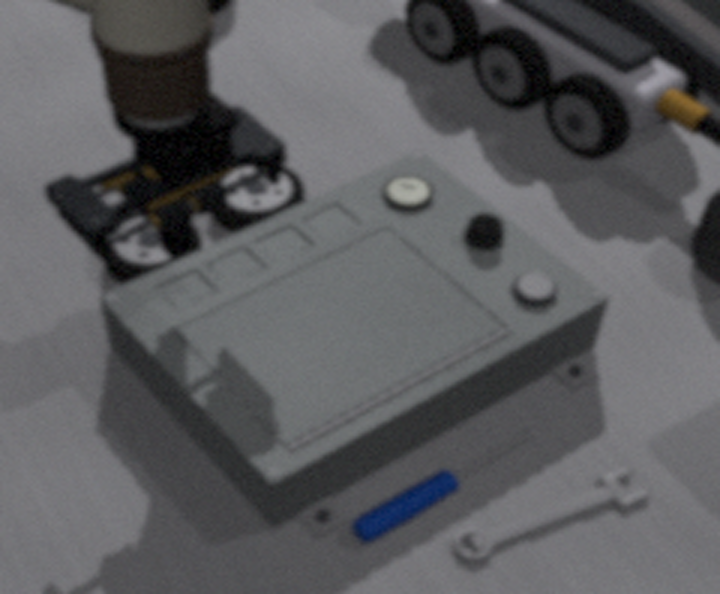

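play_rows(commands=[[[0.002,-0.002,-0.009,0,0,0,1],[0.002,-0.002,-0.014,0,0,0,1],[0.002,-0.002,-0.016,0,0,0,1],[0.002,-0.002,-0.017,0,0,0,1],[0.002,-0.002,-0.018,0,0,0,1]]])

```text
time_s: 2.05
tcp_pos: [0.4861, 0.0791, 0.0809]
ee_rot: [[0.149, -0.989, 0.001], [-0.989, -0.149, 0.0], [-0.0, -0.001, -1.0]]
wrist_force: [-0.0, 0.2, -0.3]
gripper_width: 0.005
```

play_rows(commands=[[[0,0,-0.001,0,0,0,1],[0,0,-0.002,0,0,0,1],[0,0,-0.003,0,0,0,1]]])

```text
time_s: 2.35
tcp_pos: [0.486, 0.0788, 0.0777]
ee_rot: [[0.148, -0.989, 0.0], [-0.989, -0.148, 0.0], [-0.0, -0.0, -1.0]]
wrist_force: [-0.3, -0.1, 0.7]
gripper_width: 0.009
```

play_rows(commands=[[[0,0,-0.001,0,0,0,1],[0,0,-0.002,0,0,0,1],[0,0,-0.002,0,0,0,1]]])

```text
time_s: 2.65
tcp_pos: [0.4858, 0.0787, 0.0755]
ee_rot: [[0.148, -0.989, -0.0], [-0.989, -0.148, -0.0], [0.0, 0.0, -1.0]]
wrist_force: [-0.1, 0.7, 0.4]
gripper_width: 0.004
```

play_rows(commands=[[[0,0,-0.001,0,0,0,1],[0,0,-0.002,0,0,0,1],[0,0,-0.002,0,0,0,1]]])

```text
time_s: 2.95
tcp_pos: [0.4858, 0.0787, 0.0735]
ee_rot: [[0.148, -0.989, -0.0], [-0.989, -0.148, -0.0], [0.0, 0.0, -1.0]]
wrist_force: [0.4, -0.4, -0.1]
gripper_width: 0.004
```

```bash
python3 - <<'E'
from h import *
s=r.sense();print(s['tcp_pos'],s['wrist_force'],s['moment'],s['joints'])
c=cap('side');im=c['image'][190:260,235:335,::-1]
cv2.imwrite('pics/s2c.png',cv2.resize(im,None,fx=8,fy=8,interpolation=cv2.INTER_CUBIC))
E
```

```text
[0.48584548 0.07869508 0.07349181] [ 0.35652898 -0.42225336 -0.09340769] [ 0.10226092 -0.01045713 -0.0011533 ] [ 2.81450358e+01  1.62826756e+01 -2.69619776e+01 -3.25630559e-03
 -4.67745497e+01 -1.96080650e+01]
```

View pics/s2c.png

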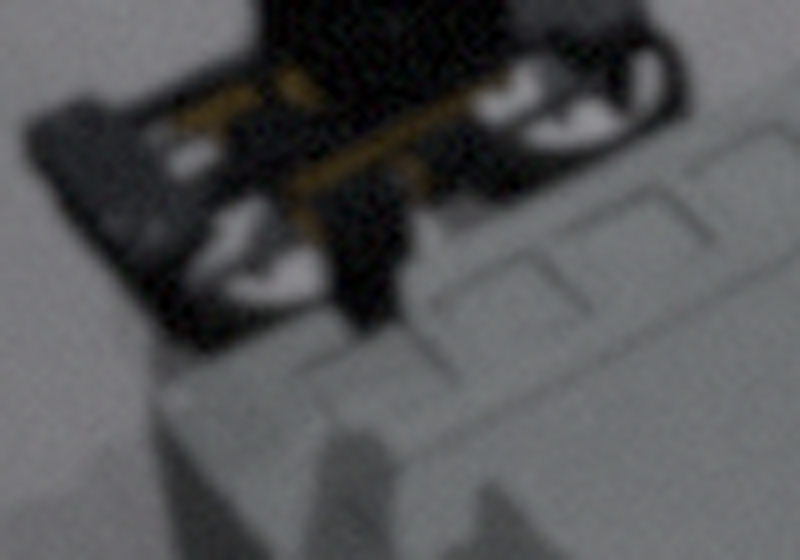

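```bash
python3 - <<'E'
from h import *
c=cap('side');W=cloud(c);g=c['image'].mean(2)
# finger pixels in full image: crop (340..410, 230..330)/8 + (235,190)
for v in range(218,236,2):
    print(v,[(u,int(g[v,u]),*np.round(1000*W[v,u]).astype(int)) for u in range(278,288,3)])
E
```

```text
218 [(278, 14, np.int64(469), np.int64(39), np.int64(192)), (281, 4, np.int64(478), np.int64(42), np.int64(185)), (284, 11, np.int64(497), np.int64(72), np.int64(148)), (287, 96, np.int64(557), np.int64(202), np.int64(-1))]
220 [(278, 15, np.int64(468), np.int64(39), np.int64(186)), (281, 4, np.int64(487), np.int64(68), np.int64(149)), (284, 7, np.int64(496), np.int64(70), np.int64(143)), (287, 93, np.int64(555), np.int64(198), np.int64(-5))]
222 [(278, 14, np.int64(477), np.int64(65), np.int64(149)), (281, 8, np.int64(487), np.int64(69), np.int64(141)), (284, 28, np.int64(495), np.int64(69), np.int64(137)), (287, 97, np.int64(521), np.int64(114), np.int64(81))]
224 [(278, 1, np.int64(476), np.int64(64), np.int64(143)), (281, 8, np.int64(487), np.int64(70), np.int64(132)), (284, 48, np.int64(496), np.int64(72), np.int64(126)), (287, 116, np.int64(519), np.int64(110), np.int64(79))]
226 [(278, 12, np.int64(478), np.int64(70), np.int64(129)), (281, 9, np.int64(485), np.int64(68), np.int64(127)), (284, 42, np.int64(494), np.int64(70), np.int64(120)), (287, 113, np.int64(515), np.int64(1
[... 213 characters left out ...]
), np.int64(94), np.int64(81))]
230 [(278, 57, np.int64(477), np.int64(72), np.int64(111)), (281, 24, np.int64(485), np.int64(72), np.int64(108)), (284, 63, np.int64(501), np.int64(92), np.int64(80)), (287, 100, np.int64(508), np.int64(85), np.int64(84))]
232 [(278, 83, np.int64(484), np.int64(92), np.int64(81)), (281, 79, np.int64(492), np.int64(91), np.int64(78)), (284, 102, np.int64(498), np.int64(83), np.int64(83)), (287, 87, np.int64(508), np.int64(86), np.int64(75))]
234 [(278, 94, np.int64(482), np.int64(88), np.int64(78)), (281, 101, np.int64(489), np.int64(84), np.int64(78)), (284, 104, np.int64(496), np.int64(81), np.int64(77)), (287, 96, np.int64(503), np.int64(76), np.int64(78))]
```

play_rows(commands=[[[0,0,-0.002,0,0,0,1],[0,0,-0.004,0,0,0,1],[0,0,-0.006,0,0,0,1],[0,0,-0.008,0,0,0,1],[0,0,-0.01,0,0,0,1]]])

```text
time_s: 3.55
tcp_pos: [0.4859, 0.0787, 0.0634]
ee_rot: [[0.148, -0.989, -0.0], [-0.989, -0.148, -0.0], [0.0, 0.0, -1.0]]
wrist_force: [-0.7, 0.2, 0.0]
gripper_width: 0.004
```

```bash
python3 - <<'E'
from h import *
s=r.sense();print(s['tcp_pos'],s['wrist_force'])
c=cap('side');W=cloud(c);g=c['image'].mean(2)
for v in range(222,242,2):
    print(v,[(u,int(g[v,u]),*np.round(1000*W[v,u]).astype(int).tolist()) for u in range(277,286,2)])
E
```

```text
[0.4859378  0.07872    0.06343871] [-0.74258401  0.16114268  0.02414983]
222 [(277, 9, 464, 37, 182), (279, 17, 471, 40, 176), (281, 9, 475, 38, 176), (283, 14, 492, 70, 137), (285, 40, 498, 69, 135)]
224 [(277, 0, 464, 37, 175), (279, 9, 480, 68, 138), (281, 7, 488, 73, 128), (283, 6, 493, 71, 128), (285, 67, 513, 111, 80)]
226 [(277, 12, 475, 69, 132), (279, 8, 479, 67, 131), (281, 11, 486, 71, 124), (283, 20, 493, 74, 118), (285, 72, 511, 105, 79)]
228 [(277, 0, 475, 73, 120), (279, 4, 477, 63, 128), (281, 12, 484, 67, 120), (283, 13, 492, 72, 112), (285, 63, 507, 97, 81)]
230 [(277, 31, 476, 78, 107), (279, 8, 479, 68, 115), (281, 3, 485, 70, 110), (283, 15, 490, 70, 107), (285, 47, 505, 93, 77)]
232 [(277, 68, 482, 96, 78), (279, 23, 477, 66, 110), (281, 27, 484, 69, 103), (283, 44, 489, 69, 101), (285, 68, 501, 85, 79)]
234 [(277, 87, 479, 88, 80), (279, 73, 478, 69, 98), (281, 72, 488, 82, 80), (283, 95, 494, 83, 77), (285, 103, 212, -672, 971)]
236 [(277, 103, 477, 84, 76), (279, 103, 481, 79, 79), (281, 101, 486, 77, 78), (283, 104, 491, 75, 78), (285, 104, 495, 72, 78)]
238 [(277, 102, 473, 75, 79), (279, 103, 479, 75, 76), (281, 105, 483, 72, 77), (283, 109, 488, 69, 77), (285, 110, 493, 67, 76)]
240 [(277, 96, 470, 69, 78), (279, 88, 475, 66, 79), (281, 90, 479, 63, 80), (283, 106, 484, 61, 79), (285, 109, 490, 60, 77)]
```

play_rows(commands=[[[0,0,-0.002,0,0,0,1],[0,0,-0.004,0,0,0,1],[0,0,-0.006,0,0,0,1],[0,0,-0.007,0,0,0,1],[0,0,-0.008,0,0,0,1]]])

```text
time_s: 4.1
tcp_pos: [0.486, 0.0787, 0.0555]
ee_rot: [[0.149, -0.989, -0.0], [-0.989, -0.149, -0.0], [0.0, 0.0, -1.0]]
wrist_force: [1.3, -0.2, -0.3]
gripper_width: 0.004
```

play_rows(commands=[[[0,0,-0.001,0,0,0,1],[0,0,-0.002,0,0,0,1],[0,0,-0.003,0,0,0,1]]])

```text
time_s: 4.4
tcp_pos: [0.486, 0.0788, 0.0526]
ee_rot: [[0.148, -0.989, 0.0], [-0.989, -0.148, 0.0], [-0.0, -0.0, -1.0]]
wrist_force: [-0.7, -0.2, -1.0]
gripper_width: 0.004
```

```bash
python3 - <<'E'
from h import *
c=cap('side');W=cloud(c);im=c['image'][190:260,235:335,::-1]
cv2.imwrite('pics/s3c.png',cv2.resize(im,None,fx=8,fy=8,interpolation=cv2.INTER_CUBIC))
g=c['image'].mean(2)
for u in (279,281,283):
  print(u,[(v,int(g[v,u]),*np.round(1000*W[v,u]).astype(int).tolist()) for v in range(229,241)])
E
```

```text
279 [(229, 4, 478, 66, 121), (230, 0, 479, 69, 114), (231, 7, 478, 66, 113), (232, 1, 478, 67, 109), (233, 13, 478, 69, 102), (234, 27, 477, 68, 100), (235, 46, 478, 70, 94), (236, 62, 477, 68, 92), (237, 63, 479, 76, 79), (238, 63, 479, 75, 76), (239, 63, 476, 69, 79), (240, 64, 474, 65, 81)]
281 [(229, 10, 484, 68, 116), (230, 12, 486, 74, 106), (231, 4, 484, 68, 109), (232, 0, 484, 69, 104), (233, 12, 484, 70, 99), (234, 9, 483, 67, 98), (235, 12, 483, 69, 92), (236, 31, 484, 71, 86), (237, 50, 484, 74, 78), (238, 56, 482, 69, 81), (239, 66, 482, 68, 77), (240, 74, 480, 63, 79)]
283 [(229, 15, 491, 70, 111), (230, 6, 491, 70, 107), (231, 4, 490, 70, 103), (232, 11, 490, 69, 100), (233, 6, 489, 68, 97), (234, 23, 490, 70, 91), (235, 45, 489, 71, 87), (236, 68, 491, 75, 78), (237, 75, 489, 72, 78), (238, 78, 487, 67, 80), (239, 75, 485, 63, 80), (240, 76, 485, 62, 78)]
```

View pics/s3c.png

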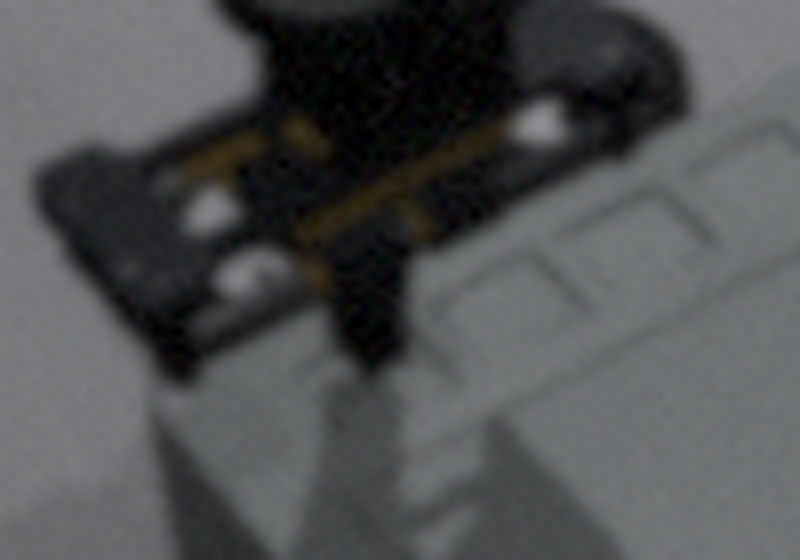

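play_rows(commands=[[[0,0,-0.001,0,0,0,1],[0,0,-0.002,0,0,0,1],[0,0,-0.003,0,0,0,1]]])

```text
time_s: 4.75
tcp_pos: [0.4859, 0.0787, 0.0496]
ee_rot: [[0.148, -0.989, 0.0], [-0.989, -0.148, -0.0], [0.0, 0.0, -1.0]]
wrist_force: [-0.7, 0.0, -0.4]
gripper_width: 0.001
```

play_rows(commands=[[[0,0,-0.001,0,0,0,1],[0,0,-0.002,0,0,0,1]]])

```text
time_s: 4.95
tcp_pos: [0.486, 0.0787, 0.0476]
ee_rot: [[0.148, -0.989, -0.0], [-0.989, -0.148, -0.0], [0.0, 0.0, -1.0]]
wrist_force: [-0.1, -0.5, -0.3]
gripper_width: 0.002
```

play_rows(commands=[[[0,0,-0.001,0,0,0,1],[0,0,-0.002,0,0,0,1]]])

```text
time_s: 5.15
tcp_pos: [0.486, 0.0788, 0.0456]
ee_rot: [[0.149, -0.989, -0.0], [-0.989, -0.149, -0.0], [0.0, 0.0, -1.0]]
wrist_force: [-0.3, -0.7, -0.4]
gripper_width: 0.003
```

play_rows(commands=[[[0,0,-0.001,0,0,0,1],[0,0,-0.002,0,0,0,1]]])

```text
time_s: 5.35
tcp_pos: [0.486, 0.0787, 0.045]
ee_rot: [[0.149, -0.989, -0.0], [-0.989, -0.149, -0.001], [0.001, 0.0, -1.0]]
wrist_force: [-5.0, 0.2, 16.1]
gripper_width: 0.006
```

play_rows(commands=[[[0,0,-0.001,0,0,0,1],[0,0,-0.002,0,0,0,1]]])

```text
time_s: 5.55
tcp_pos: [0.486, 0.0787, 0.0449]
ee_rot: [[0.15, -0.989, 0.0], [-0.989, -0.15, -0.001], [0.001, -0.0, -1.0]]
wrist_force: [-11.2, 0.7, 30.1]
gripper_width: 0.007
```

play_rows(commands=[[[0,0,0.002,0,0,0,1],[0,0,0.003,0,0,0,1],[0,0,0.003,0,0,0,1]]])

```text
time_s: 5.85
tcp_pos: [0.4862, 0.0789, 0.045]
ee_rot: [[0.149, -0.989, 0.001], [-0.989, -0.149, 0.0], [-0.0, -0.001, -1.0]]
wrist_force: [-1.5, 0.4, 5.5]
gripper_width: 0.006
```

```bash
python3 - <<'E'
from h import *
from b import *
s=r.sense();print(s['tcp_pos'],s['wrist_force'],s['moment'])
c=cap('side');W=cloud(c);g=c['image'].mean(2)
p=(W[...,:2]-O)@R   # box coords
dark=(g<50)&(abs(p[...,0]+.081)<.14)&(abs(p[...,1]-.11)<.08)&(W[...,2]>.06)
P=np.dstack([p,W[...,2]])
for x0 in np.arange(-.21,.05,.02):
    m=dark&(abs(p[...,0]-x0)<.01)
    if m.sum()>5:
        q=P[m];i=np.argsort(q[:,2])[:max(3,len(q)//15)];print(round(x0,3),m.sum(),np.round(q[i].mean(0)*1000),np.round(np.percentile(q[:,1],[2,98])*1000))
c=cap('top');im=c['image'][170:320,210:400,::-1]
cv2.imwrite('pics/t4.png',cv2.resize(im,None,fx=4,fy=4,interpolation=cv2.INTER_CUBIC))
E
```

```text
[0.4861964  0.07887243 0.04504326] [-1.46037058  0.35064422  5.46351543] [0.2813028  0.54171346 0.0210525 ]
-0.17 194 [-164.   99.  153.] [ 73. 142.]
-0.15 175 [-149.   89.   61.] [ 39. 141.]
-0.13 80 [-127.  112.  170.] [ 84. 133.]
-0.11 687 [-110.   93.  163.] [ 75. 132.]
-0.09 676 [-86. 105.  97.] [ 70. 130.]
-0.07 456 [-75. 103.  97.] [ 69. 104.]
-0.05 271 [-52.  77. 163.] [ 74. 105.]
-0.03 130 [-28.  82. 163.] [ 77. 110.]
-0.01 108 [ -5.  93. 159.] [ 75. 119.]
0.01 81 [  1.  82. 157.] [ 75. 139.]
```

View pics/t4.png

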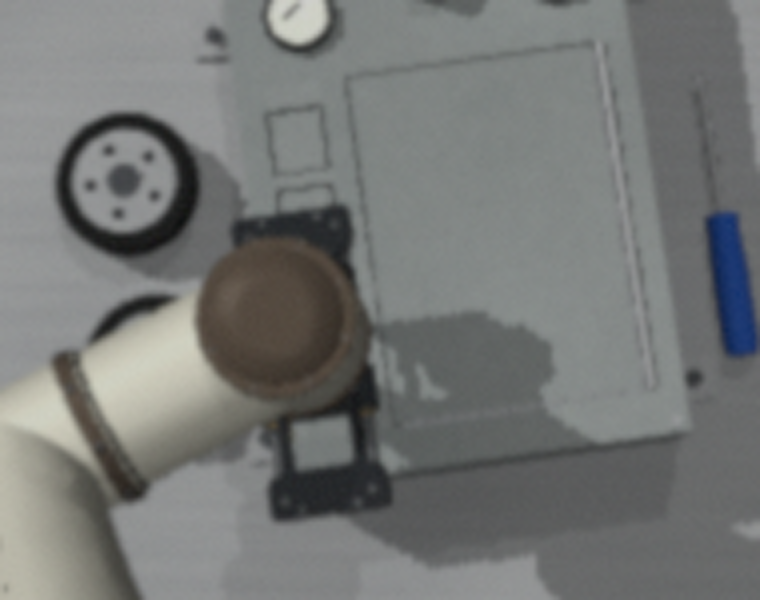

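play_rows(commands=[[[0,0,0.012,0,0,0,1],[0.027,0.004,0.012,0,0,0,1],[0.053,0.008,0.012,0,0,0,1],[0.053,0.008,0.006,0,0,0,1],[0.053,0.008,0.002,0,0,0,1]]])

```text
time_s: 6.45
tcp_pos: [0.5383, 0.0864, 0.0452]
ee_rot: [[0.148, -0.989, -0.002], [-0.989, -0.148, -0.001], [0.0, 0.002, -1.0]]
wrist_force: [-1.5, -0.1, -0.7]
gripper_width: 0.005
```

play_rows(commands=[[[0,0,-0.001,0,0,0,1],[0,0,-0.002,0,0,0,1],[0,0,-0.003,0,0,0,1],[0,0,-0.003,0,0,0,1]]])

```text
time_s: 6.85
tcp_pos: [0.5382, 0.0864, 0.0439]
ee_rot: [[0.149, -0.989, -0.001], [-0.989, -0.149, -0.0], [0.0, 0.001, -1.0]]
wrist_force: [-0.9, -0.4, 2.3]
gripper_width: 0.003
```

play_rows(commands=[[[0,0,-0.001,0,0,0,1],[0,0,-0.002,0,0,0,1],[0,0,-0.002,0,0,0,1]]])

```text
time_s: 7.15
tcp_pos: [0.5382, 0.0864, 0.0414]
ee_rot: [[0.148, -0.989, -0.001], [-0.989, -0.148, -0.0], [0.0, 0.001, -1.0]]
wrist_force: [-3.1, -1.2, 4.2]
gripper_width: 0.006
```

play_rows(commands=[[[0,0,-0.001,0,0,0,1],[0,0,-0.0025,0,0,0,1],[0,0,-0.0025,0,0,0,1]]])

```text
time_s: 7.45
tcp_pos: [0.5386, 0.0866, 0.0391]
ee_rot: [[0.148, -0.989, -0.001], [-0.989, -0.148, -0.0], [0.0, 0.001, -1.0]]
wrist_force: [-2.6, -1.2, 4.4]
gripper_width: 0.005
```

play_rows(commands=[[[0,0,0.01,0,0,0,1],[-0.003,0.02,0.04,0,0,0,1],[-0.007,0.05,0.08,0,0,0,1],[-0.01,0.07,0.12,0,0,0,1],[-0.01,0.07,0.16,0,0,0,1]]])

```text
time_s: 7.95
tcp_pos: [0.5295, 0.1594, 0.2013]
ee_rot: [[0.151, -0.988, 0.003], [-0.988, -0.151, 0.002], [-0.002, -0.003, -1.0]]
wrist_force: [1.0, 1.5, 0.7]
gripper_width: 0.003
```

```bash
python3 - <<'E'
from h import *
c=cap('side');save(c,'s5')
E
```

```text
(no output)
```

View pics/s5.png

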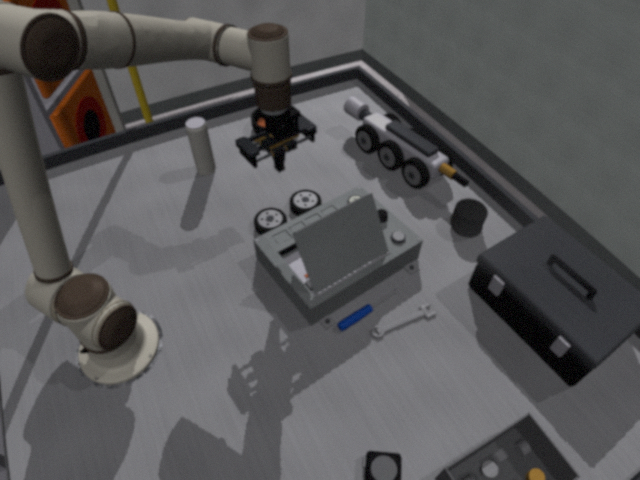

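play_rows(commands=[[[0,0.04,0,0,0,0,1],[0,0.04,0,0,0,0,1],[0,0.04,0,0,0,0,1],[0,0.04,0,0,0,0,1],[0,0.04,0,0,0,0,1]]])

```text
time_s: 8.5
tcp_pos: [0.529, 0.1961, 0.1989]
ee_rot: [[0.148, -0.989, -0.0], [-0.989, -0.148, -0.0], [0.0, 0.0, -1.0]]
wrist_force: [-0.6, -1.0, 0.2]
gripper_width: 0.004
```

play_rows(commands=[[[0,0,0,0,0,0,1],[0,0,0,0,0,0,1],[0,0,0,0,0,0,1],[0,0,0,0,0,0,1],[0,0,0,0,0,0,1]]])

```text
time_s: 9.0
tcp_pos: [0.529, 0.1967, 0.1992]
ee_rot: [[0.148, -0.989, 0.0], [-0.989, -0.148, 0.0], [-0.0, -0.0, -1.0]]
wrist_force: [-1.2, -0.0, -0.5]
gripper_width: 0.003
```

play_rows(commands=[[[0,0,0,0,0,0,1],[0,0,0,0,0,0,1],[0,0,0,0,0,0,1],[0,0,0,0,0,0,1],[0,0,0,0,0,0,1]]])

```text
time_s: 9.5
tcp_pos: [0.5289, 0.1967, 0.1992]
ee_rot: [[0.148, -0.989, -0.0], [-0.989, -0.148, -0.0], [0.0, 0.0, -1.0]]
wrist_force: [-0.1, 0.4, 0.0]
gripper_width: 0.007
```

```bash
python3 - <<'E'
from h import *
from b import *
c=cap('top');im=c['image'][140:300,230:420,::-1]
cv2.imwrite('pics/t6.png',cv2.resize(im,None,fx=4,fy=3.7,interpolation=cv2.INTER_CUBIC))
Ws=[];
for i in range(4): Ws.append(cloud(cap('top')))
W=np.mean(Ws,0);Z=W[...,2]
# ray projection of nominal button points into image
K=c['intrinsics'];T=np.linalg.inv(c['extrinsics'])
for x in(-.055,0,.055):
  for z in (.057,.067):
    q=T@np.r_[w(x,.018),z,1];a=q[0]/-q[2];b=-q[1]/-q[2];f=1+c['k1']*(a*a+b*b)
    u=K[0,0]*a*f+K[0,2];v=K[1,1]*b*f+K[1,2];print(x,z,round(u,1),round(v,1),np.round(1000*Z[round(v)-1:round(v)+2,round(u)-1:round(u)+2]).tolist())
E
```

```text
-0.055 0.057 323.8 250.4 [[58.0, 58.0, 57.0], [57.0, 59.0, 59.0], [57.0, 58.0, 59.0]]
-0.055 0.067 323.8 250.0 [[58.0, 58.0, 57.0], [57.0, 59.0, 59.0], [57.0, 58.0, 59.0]]
0 0.057 320.9 230.5 [[67.0, 69.0, 68.0], [68.0, 66.0, 68.0], [70.0, 69.0, 67.0]]
0 0.067 320.8 230.0 [[72.0, 66.0, 67.0], [67.0, 69.0, 68.0], [68.0, 66.0, 68.0]]
0.055 0.057 318.0 210.8 [[58.0, 57.0, 57.0], [58.0, 58.0, 55.0], [57.0, 58.0, 58.0]]
0.055 0.067 317.9 210.1 [[57.0, 57.0, 59.0], [58.0, 57.0, 57.0], [58.0, 58.0, 55.0]]
```

View pics/t6.png

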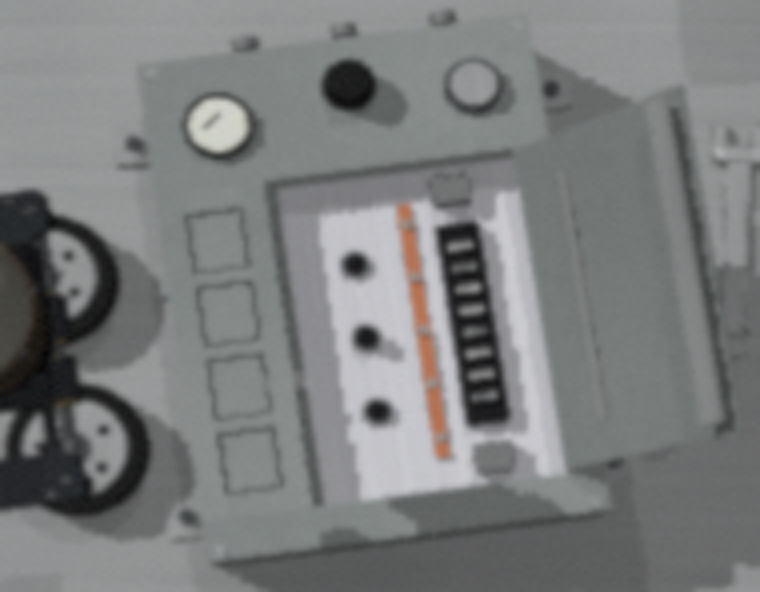

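play_rows(commands=[[[0.012,-0.045,-0.01,0,0,0,1],[0.024,-0.09,-0.02,0,0,0,1],[0.036,-0.135,-0.04,0,0,0,1],[0.049,-0.18,-0.06,0,0,0,1],[0.049,-0.2,-0.09,0,0,0,1]]])

```text
time_s: 10.25
tcp_pos: [0.5803, -0.0061, 0.1099]
ee_rot: [[0.146, -0.989, 0.005], [-0.989, -0.146, 0.0], [0.001, -0.005, -1.0]]
wrist_force: [0.6, -0.1, -0.8]
gripper_width: 0.005
```

play_rows(commands=[[[0,0,-0.03,0,0,0,1],[0,0,-0.055,0,0,0,1],[0,0,-0.065,0,0,0,1],[0,0,-0.07,0,0,0,1],[0,0,-0.07,0,0,0,1]]])

```text
time_s: 10.75
tcp_pos: [0.5784, -0.003, 0.0394]
ee_rot: [[0.149, -0.989, 0.0], [-0.989, -0.149, -0.0], [0.0, -0.0, -1.0]]
wrist_force: [0.5, 1.0, -0.5]
gripper_width: 0.004
```

play_rows(commands=[[[0,0,-0.002,0,0,0,1],[0,0,-0.004,0,0,0,1],[0,0,-0.006,0,0,0,1],[0,0,-0.008,0,0,0,1],[0,0,-0.009,0,0,0,1]]])

```text
time_s: 11.25
tcp_pos: [0.5784, -0.0031, 0.0307]
ee_rot: [[0.149, -0.989, 0.001], [-0.989, -0.149, 0.0], [-0.0, -0.001, -1.0]]
wrist_force: [-0.2, 0.7, 2.7]
gripper_width: 0.008
```

play_rows(commands=[[[0,0,-0.0015,0,0,0,1],[0,0,-0.003,0,0,0,1],[0,0,-0.004,0,0,0,1],[0,0,-0.005,0,0,0,1],[0,0,-0.005,0,0,0,1]]])

```text
time_s: 11.75
tcp_pos: [0.5784, -0.0031, 0.0251]
ee_rot: [[0.149, -0.989, 0.001], [-0.989, -0.149, 0.0], [-0.0, -0.001, -1.0]]
wrist_force: [1.5, 1.1, 1.2]
gripper_width: 0.005
```

play_rows(commands=[[[0,0,-0.001,0,0,0,1],[0,0,-0.002,0,0,0,1],[0,0,-0.003,0,0,0,1],[0,0,-0.003,0,0,0,1]]])

```text
time_s: 12.15
tcp_pos: [0.5784, -0.0032, 0.0234]
ee_rot: [[0.149, -0.989, 0.001], [-0.989, -0.149, -0.0], [0.0, -0.001, -1.0]]
wrist_force: [-1.0, 2.3, 7.8]
gripper_width: 0.008
```

Hit the stop at the predicted home height; one more push to confirm.

play_rows(commands=[[[0,0,-0.001,0,0,0,1],[0,0,-0.0015,0,0,0,1],[0,0,-0.0015,0,0,0,1]]])

```text
time_s: 12.45
tcp_pos: [0.5785, -0.0032, 0.0232]
ee_rot: [[0.15, -0.989, 0.001], [-0.989, -0.15, -0.0], [0.001, -0.001, -1.0]]
wrist_force: [-3.4, 3.0, 14.5]
gripper_width: 0.0
```

play_rows(commands=[[[0,0,0.02,0,0,0,1],[0,0,0.06,0,0,0,1],[0,0.02,0.1,0,0,0,1],[-0.01,0.065,0.14,0,0,0,1],[-0.02,0.11,0.17,0,0,0,1]]])

```text
time_s: 12.95
tcp_pos: [0.5601, 0.0937, 0.1828]
ee_rot: [[0.146, -0.989, -0.001], [-0.989, -0.146, -0.001], [0.0, 0.001, -1.0]]
wrist_force: [1.2, 0.3, -0.9]
gripper_width: 0.005
```

play_rows(commands=[[[-0.01,0.045,0,0,0,0,1],[-0.02,0.09,0,0,0,0,1],[-0.02,0.09,0,0,0,0,1],[-0.02,0.09,0,0,0,0,1],[-0.02,0.09,0,0,0,0,1]]])

```text
time_s: 13.45
tcp_pos: [0.5404, 0.1828, 0.1809]
ee_rot: [[0.148, -0.989, -0.002], [-0.989, -0.148, -0.001], [0.001, 0.002, -1.0]]
wrist_force: [0.6, -0.0, 0.3]
gripper_width: 0.004
```

```bash
python3 - <<'E'
from h import *
c=cap('top');im=c['image'][140:300,230:420,::-1]
cv2.imwrite('pics/t7.png',cv2.resize(im,None,fx=4,fy=3.7,interpolation=cv2.INTER_CUBIC))
Z=np.mean([cloud(cap('top'))[...,2] for _ in range(3)],0)
for u,v in((324,250),(321,230),(318,210)): print(np.round(1000*Z[v-1:v+2,u-1:u+2].mean(),1))
print(r.sense()['tcp_pos'],r.sense()['time_s'])
E
```

```text
57.0
57.0
57.0
[0.54097005 0.182632   0.18142917] 13.65
```

View pics/t7.png

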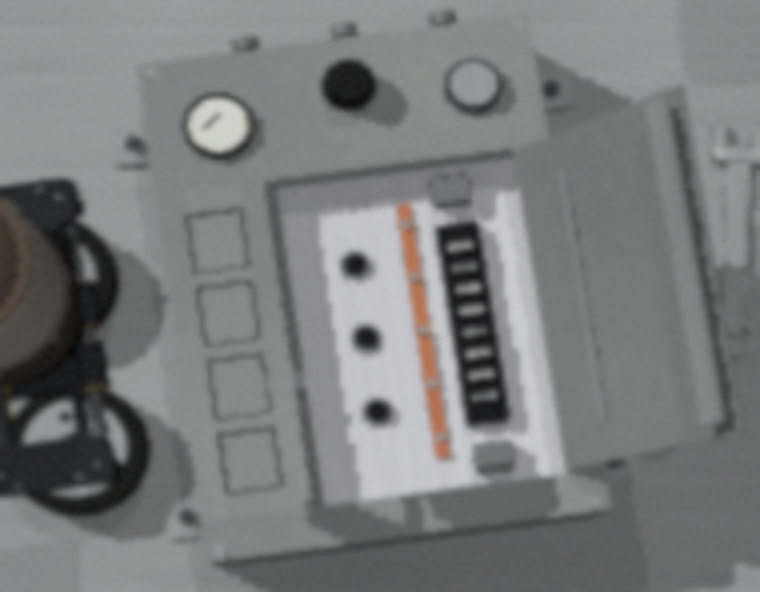

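All three buttons are level at 57 mm and the flap is open. The wheels, cap and wrench haven't moved.

```bash
python3 -c "
from station import r
print(r.finish_job())"
```

```text
the job is handed in; nothing more can be done
None
```

The job is done and handed in at about 13.7 s: the tripped breaker is pushed fully home and the flap is open.

- **Finding the catch:** Recess 1 was rigid, holding still at 30 N, so it is a blank. Recess 2 gave about 6 mm at 2 to 4.5 N, and the flap then sprang open. I did not need to try recesses 3 and 4.
- **Breaker:** The middle button was the tripped one, measuring 67–68 mm against 57–58 mm for its neighbours. I pushed it to its stop, where it held at 14.5 N without moving further.
- **Last checks:** All three buttons read 57.0 mm, the flap is fully open, and the arm is clear with about zero force on it. The wheels, rubber cap and wrench in the last picture look unmoved. The screwdriver is under the open flap, and the can and tape were outside that picture, so I did not re-check those three.
- **Disagreement:** The reported tool height was about 33 mm lower than where the fingertips really were, judging by camera depth and the first contact. I did not find out why, so I took heights from that first contact instead.

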